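# Seat the fitting sleeve and hold the spring keeper at the mark

### The arm

A 6-joint arm with a two-finger parallel gripper is mounted at the origin on the work surface. World frame = base frame: x ahead of the robot, y to its left, z up, the work surface at z = 0. Lengths are in mm, angles in rad, forces in N, time in s.
With the tool pointing down it reaches from about 300 to 775 mm from the base axis. Payload 14.6 kg.
Tool frame: the origin (TCP) lies between the finger pads; the fingertips stand 19 mm ahead of it and the grasp point (between the pads) is the TCP (manip.tcp_to_tips is the distance from the TCP to the fingertips, in mm); x points along the fingers, z is the direction in which the jaws open and shut, and the axes are right-handed (so a half turn about x gives the same grasp; the last joint's range is limited). The gripper opens to 94 mm and grips with 3 to 60 N. Pads are 16 mm wide; open, the fingers measure 119 mm over their backs; the gripper's body (75 mm by 177 mm) begins 78 mm behind the grasp point.
Start: joints at [-1.371, 0.3, 1.521, -0, 1.321, -0.067], TCP at [144.999, -530.533, 224.446] pointing down, gripper open.
Joint ranges: [-3.03, 3.03], [-0.79, 2.21], [0.23, 2.52], [-1.04, 4.18], [0, 3.07], [-2.55, 2.55]. Speed limits (rad/s): [2.22, 2.22, 2.57, 3.14, 3.14, 3.14].

### API

Orientations are given as [roll, pitch, yaw] about the fixed x, y, z axes, in that order (R = Rz(yaw) Ry(pitch) Rx(roll)).
In Python, from cell import manip gives the robot as it stands.
- The arm moves only by the tool jog_arm, never from a script. Its argument "moves" is a list that holds one entry, the list of rows, each a list of 6 numbers: the shift along the world's x, y, z in mm, then the turn, a rotation vector about the world's x, y, z in degrees. In form: [[[dx, dy, dz, wx, wy, wz], ...]]. A call has 1 to 5 rows; each row shifts and turns the pose as measured when the row begins; what a row does not reach is not made up. A row lasts 1/10 s, in which the tool goes at most 50 mm and 8.59 degrees, less where a joint would pass 70% of its speed; a pose out of reach is approached as far as the arm can. A call is refused whole if a number of a shift passes 50 or a number of a turn 8.59, either way. A call with a gripper value outside its range is refused whole. "gripper" is the opening, from -1 (shut) to 1 (fully open), set as the call begins (left out, the last holds). The fingers move at their own pace and stop on an object; "squeeze" is the grip in N (left out, the last holds). Time passes only in rows, so rows that do not move let the fingers close. It gives the time, the measured TCP pose, the force and the opening at its end, in the units of the state.
- manip.read_state(): the state, without advancing time (a new reading comes with each control period).
- manip.camera(name): name is "scene" or "top" or "wrist"; returns (picture, depth): 400x640x3 uint8, blue, green, red; 400x640 float32, mm along the optical axis (not along the pixel's ray), 0 where there is no reading.
- manip.camera_params(name): a dict with "fx", "fy", "cx", "cy" (pixels), "rvec" (rotation vector, rad) and "tvec" (3), from world to camera coordinates, as OpenCV has them. Camera axes: x right, y down, z forward; pixel columns grow to the right and rows downward; lengths in mm; the calibration is good to about 2 mm. A picture is of the moment at which its call begins: read the wrist's pose just before it. camera_params takes no time and is no camera call; for the wrist camera it gives the pose at the moment of the call.
- manip.sign_off(): hands the job in, once; it reports no verdict.
The state is a dict: "clock": time; "joints": joint angles; "qd": joint speeds; "effort": joint torques, N m; "eef_pos": TCP position; "eef_rot": TCP orientation; "wrist_force": force on the tool from outside, world axes, zero at the start; "moment": the same for the moment, N m; "finger_gap": finger opening in mm.
Only numpy, scipy, OpenCV 4.12 (cv2) and the standard library are available. Lean on these libraries where they do the work, as an engineer would, in place of code of your own. Each camera call takes 0.05 s, during which the arm holds its last target. There are 200 camera calls.

### The job

Of the three steel sleeves, take the one whose diameter fits the round seat of the holding jig, stand it fully down in the seat and let go of it. Then pull the jig's spring-return keeper slide out by its black handle until its pointer is level with the upright mark blade on the jig's edge, and keep hold of it there: the job finishes with you still holding the handle against the spring, because it springs back when let go. Leave the other two sleeves and the things around the jig where they are.

Things in the scene. Friction and masses are not known exactly. Their poses are not given: they have to be found in the camera images.
- seat (a point): Centre of the floor of the jig's round seat, a blind hole 30 mm in diameter and 10 mm deep with a 2 mm chamfer. Its floor is 16 mm, the rim 26 mm above the bench. Axes are the jig's: z up, -x the way the slide is pulled (towards the robot, within 0.25 rad), y across the jig.
- jig: The holding jig, fixed to the bench; origin on the bench under the seat axis, axes as for the seat. White base plate 12 mm high, x from -60 to +135 mm, y from -72 to +72 mm; on it the 52 x 52 mm aluminium seat block (top 26 mm up) and four dark rod guides 30 mm high at y = -40 and +40 mm, x from -26 to +23 mm.
- sleeve_small_center (a point): Centre (half-way up) of the small steel sleeve: a plain tube standing upright, 22 mm outside diameter, 14 mm bore, 64 mm high.
- sleeve_middle_center (a point): Centre (half-way up) of the middle steel sleeve: a plain upright tube, 28 mm outside diameter, 18 mm bore, 64 mm high, about 0.18 kg. It fits the seat; seated, its centre is 32 mm above the seat floor (48 mm above the bench) and 22 mm above the seat's rim. Sleeves stand at least 60 mm apart, centre to centre.
- sleeve_large_center (a point): Centre (half-way up) of the large steel sleeve: a plain tube standing upright, 34 mm outside diameter, 22 mm bore, 64 mm high. Too big for the seat.
- handle (a point): Grip point in the slide's black handle, an upright plate 12 mm thick along the jig's x, 56 mm wide along y, top 66 mm above the bench; the point is mid-plate, 20 mm below its top, at jig x = -85 mm with the slide home. Pinch it from above, fingers closing along the jig's x: 50 mm is free behind it. Under it a 96 mm wide crosspiece, 12 to 30 mm above the bench, joins two rods at y = -40 and +40 mm.
- slide (a joint): Travel of the keeper slide in m: 0 is home, where the spring pushes it, growing as the handle is pulled along the jig's -x; end stop at 0.09, past every mark. The spring pulls it home with 3.9 N at 0, rising by 110 N/m (about 11 N at the mark).
- fork (a point): Middle between the tips of the slide's steel fork (two 13 mm tines, 20 mm slot), its underside 86 mm, its top 92 mm above the bench. It moves with the slide. At home it is 55 mm beyond the seat axis (jig x = +55 mm), tips towards the robot; pulled, it passes 6 mm over a seated sleeve. A sleeve not down in the seat blocks it. When loading the seat, let the fingers close across the jig (y).
- pointer (a point): Tip of the slide's pointer, a dark finger 4 mm thick and 20 mm long at the right (-y) end of the slide's far crosspiece, 26 mm above the bench; at jig x = +120 mm, y = -67 mm with the slide home. It moves with the slide.
- mark_blade (a point): The mark: an upright dark steel blade 4 mm thick along the jig's x, 22 mm long, top (this point) 42 mm above the bench, on a small saddle at the jig's right (-y) edge; placed differently each time, fixed. Axes as the jig. The pointer is level with it when both have the same jig x, after 58 to 76 mm of travel. It stands just outside the pointer's path: they do not touch.
- paste_jar: Bystander: a closed amber glass jar, 60 mm in diameter, 70 mm high, standing; origin at the centre of its underside.
- brush: Bystander: a hand brush lying on the bench; origin under its middle.
- pin_cup: Bystander: a white ceramic cup, 64 mm in diameter, 60 mm high, standing; origin at the centre of its underside.
There are look-alikes about, which are no part of the job. Leave any blue or orange look-alike of the part that bears sleeve_middle_center alone.

How it is judged:
By the outcome, as a careful person would: the job done as asked, in the order asked, and still so for the second after the job is handed in, while the arm keeps its last pose, push and grip.
It also fails if it takes over 64 s, if anything falls off the work surface, if the arm or the gripper's body presses on something with over 40 N, if the wrist force passes 120 N, or if a joint passes its speed limit or range.

## Working session

There is one attempt and no reset: what is moved stays moved. The work goes in short steps, Python scripts to look and compute and a tool call to move; the robot and the scene stay as the last step left them, time stands still between calls to the robot, and variables do not carry over. Pictures are saved under pics/ and viewed, about 8 in all and at most 12, crops included, and the job is handed in when it is done.

Besides the shell and the picture viewer there is one more tool, called after ">>>" by a JSON object that holds its "name" and its "arguments". jog_arm: Moves the arm, as the interface text tells. Its arguments: {"type":"object","properties":{"moves":{"type":"array","items":{"type":"array","items":{"type":"array","items":{"type":"number"}}}},"gripper":{"type":"number"},"squeeze":{"type":"number"}},"required":["moves"]}

```bash
mkdir -p pics; cat > h.py <<'E'
import numpy as np, cv2
from cell import manip
def grab(n):
    p=manip.camera_params(n); im,d=manip.camera(n); return im,d,p
def world(u,v,z,p):
    R=cv2.Rodrigues(np.array(p["rvec"],float))[0];t=np.array(p["tvec"],float).ravel()
    return R.T@(np.array([(u-p["cx"])/p["fx"]*z,(v-p["cy"])/p["fy"]*z,z])-t)
def onz(u,v,h,p):
    R=cv2.Rodrigues(np.array(p["rvec"],float))[0];t=np.array(p["tvec"],float).ravel()
    c=-R.T@t; r=R.T@np.array([(u-p["cx"])/p["fx"],(v-p["cy"])/p["fy"],1]); return c+r*(h-c[2])/r[2]
def proj(P,p):
    return cv2.projectPoints(np.array(P,float).reshape(-1,3),np.array(p["rvec"],float),np.array(p["tvec"],float),np.array([[p["fx"],0,p["cx"]],[0,p["fy"],p["cy"]],[0,0,1.]]),None)[0][:,0]
def cloud(d,p):
    v,u=np.mgrid[:d.shape[0],:d.shape[1]]
    R=cv2.Rodrigues(np.array(p["rvec"],float))[0];t=np.array(p["tvec"],float).ravel()
    return (np.stack([(u-p["cx"])/p["fx"]*d,(v-p["cy"])/p["fy"]*d,d],-1)-t)@R
E
python3 - <<'E'
from h import *
for n in("top","scene"):
    im,d,p=grab(n); cv2.imwrite(f"pics/{n}0.png",im); np.savez(f"{n}0.npz",im=im,d=d,**p)
    print(n,p)
print(manip.read_state())
E
```

```text
top {'fx': 518.8815286716925, 'fy': 518.8815286716925, 'cx': 314.67734313913377, 'cy': 198.303126339314, 'rvec': array([ 2.11774878, -2.167547  ,  0.15784162]), 'tvec': array([  15.40026328,  593.78142261, 1173.99616518])}
scene {'fx': 514.1994816257428, 'fy': 514.1994816257428, 'cx': 315.0269167984218, 'cy': 196.65771225973066, 'rvec': array([ 2.00841969,  0.87190452, -0.45071062]), 'tvec': array([-422.14507012, -181.04214227, 1651.07131488])}
{'clock': 0.1, 'joints': array([-1.37060711e+00,  3.00399126e-01,  1.52150553e+00, -3.07484903e-05,
        1.32067238e+00, -6.66310397e-02]), 'qd': array([ 0.00114358, -0.00134011,  0.00027744,  0.00017807,  0.00069338,
        0.00116347]), 'effort': array([ 1.21961995e-03, -5.32646048e+01, -3.53284800e+01,  7.09606125e-02,
        2.35157524e-02, -6.25227017e-05]), 'eef_pos': array([ 144.94873133, -530.34407352,  223.95775442]), 'eef_rot': array([3.10520902, 1.56981149, 1.80124058]), 'wrist_force': array([-0.30315466, -0.57477671, -0.15040055]), 'moment': array([0.00354471, 0.01212603, 0.0052822 ]), 'finger_gap': 94.14956629072616}
```

View pics/top0.png

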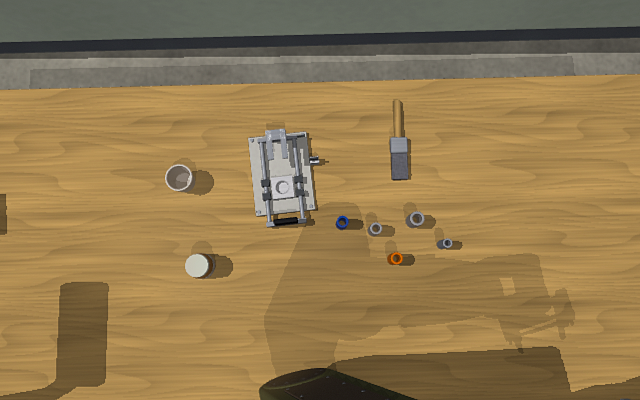

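View pics/scene0.png

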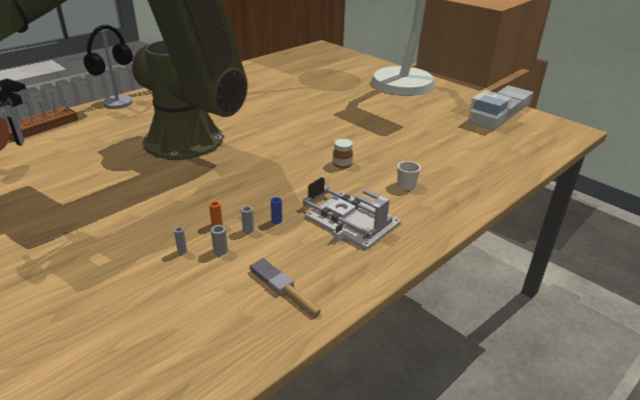

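The top view shows the jig seat near pixel (283,187), handle (286,221) and mark blade about (315,160). The steel sleeves are at (376,229), (417,218) and (447,243), with look-alikes in blue at (342,222) and orange at (397,258).

```bash
python3 - <<'E'
from h import *
f=np.load("top0.npz");im,d=f["im"],f["d"];p={k:f[k] for k in("fx","fy","cx","cy","rvec","tvec")}
C=cloud(d,p)
print("bench z",np.median(C[300:330,150:250,2]))
m=(C[...,2]>45)&(C[...,2]<80)&(d>0)
for name,(u,v) in dict(mid=(376,229),large=(417,218),small=(447,243),blue=(342,222),orange=(397,258)).items():
    w=np.zeros_like(m);w[v-11:v+12,u-12:u+13]=1
    q=C[m&w]; h=q[:,2]; (c,r)=cv2.minEnclosingCircle(q[h>np.percentile(h,90)-6][:,:2].astype(np.float32))
    print(name,np.round(c,1),round(2*r,1),len(q),h.max().round(1), onz(u,v,64,p).round(1))
w=np.zeros_like(m);w[125:235,240:322]=1
pl=w.astype(bool)&(C[...,2]>7)&(C[...,2]<17)&(im.min(-1)>130)
r=cv2.minAreaRect(C[pl][:,:2].astype(np.float32));print(r)
print("seat px",onz(283,187,26,p),"handle",onz(286,221,66,p),"blade",onz(315,160,42,p))
hh=w.astype(bool)&(C[...,2]>55)&(C[...,2]<75); hh[:200]=0; print("handle",C[hh].mean(0),hh.sum(),cv2.minAreaRect(C[hh][:,:2].astype(np.float32)))
cv2.imwrite("pics/crop.png",cv2.resize(im[120:275,240:460],None,fx=3.6,fy=3.6,interpolation=cv2.INTER_CUBIC))
E
```

```text
bench z 0.14033369357092967
mid [ 518.4 -136.4] 27.6 88 70.9 [ 516.7 -137.1   64. ]
large [ 539.9 -231.3] 34.0 134 69.2 [ 539.8 -232.1   64. ]
small [ 481.5 -297.1] 21.5 75 68.2 [ 481.  -297.4   64. ]
blue [536.1 -60.1] 27.9 81 70.0 [534.6 -59.8  64. ]
orange [ 449.7 -179.9] 27.4 92 68.8 [ 449.7 -182.    64. ]
((663.3421020507812, 83.07444763183594), (193.29283142089844, 142.81358337402344), 5.409246444702148)
seat px [625.87522749  76.74811268  26.        ] handle [539.69822533  68.49149496  66.        ] blade [686.46220109  -1.28286482  42.        ]
handle [541.06951792  70.79107307  65.15435652] 137 ((541.4146118164062, 71.088623046875), (11.98563003540039, 55.401615142822266), 4.992929458618164)
```

View pics/crop.png

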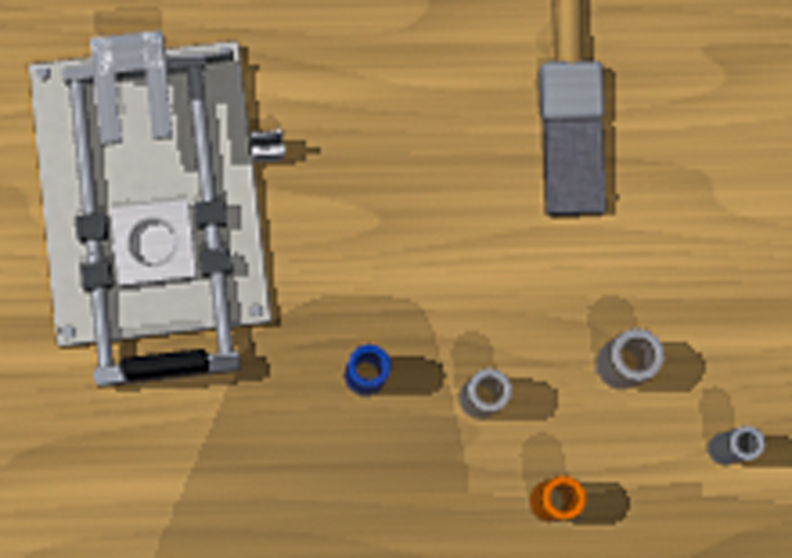

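```bash
cat >> h.py <<'E'
from scipy.spatial.transform import Rotation as Ro
def st():
    s=manip.read_state(); R=Ro.from_euler("xyz",s["eef_rot"]).as_matrix()
    print("t",round(s["clock"],2),"pos",s["eef_pos"].round(1),"fingers",R[:,0].round(3),"jaw",R[:,2].round(3),"jawdeg",round(np.degrees(np.arctan2(R[1,2],R[0,2])),2),"F",s["wrist_force"].round(1),"gap",round(s["finger_gap"],1),"j",s["joints"].round(2)); return s
E
python3 -c "from h import *;st()"
```

```text
t 0.1 pos [ 144.9 -530.3  224. ] fingers [-0.     0.001 -1.   ] jaw [ 0.264 -0.965 -0.001] jawdeg -74.71 F [-0.3 -0.6 -0.2] gap 94.1 j [-1.37  0.3   1.52 -0.    1.32 -0.07]
```

>>> {"name": "jog_arm", "arguments": {"moves": [[[34,36,0,0,0,0],[34,36,0,0,0,0],[34,36,0,0,0,0],[34,36,0,0,0,0],[34,36,0,0,0,0]]], "gripper": 0.1}}

```text
clock: 0.6
eef_pos: [313.8, -347.9, 221.6]
eef_rot: [-2.955, 1.566, 2.016]
wrist_force: [0.8, -0.6, -0.8]
finger_gap: 57.8
```

>>> {"name": "jog_arm", "arguments": {"moves": [[[34,35,0,0,0,-2],[34,35,0,0,0,-2],[34,35,0,0,0,-2],[34,35,0,0,0,-2],[34,35,0,0,0,-2]]]}}

```text
clock: 1.1
eef_pos: [486.1, -166.5, 221.4]
eef_rot: [-2.863, 1.566, 1.927]
wrist_force: [0.7, -0.9, 1.0]
finger_gap: 51.8
```

>>> {"name": "jog_arm", "arguments": {"moves": [[[16,16,0,0,0,0],[16,16,0,0,0,0],[0,0,0,0,0,0]]]}}

```text
clock: 1.4
eef_pos: [521.6, -128.1, 220.0]
eef_rot: [-2.678, 1.564, 2.116]
wrist_force: [-0.5, -0.2, 0.1]
finger_gap: 51.4
```

```bash
python3 - <<'E'
from h import *
st(); im,d,p=grab("wrist"); cv2.imwrite("pics/w1.png",im); np.savez("w1.npz",im=im,d=d,**p)
print(proj([[517.5,-137,64],[535,-60,64],[626,79,26]],p))
E
```

```text
t 1.4 pos [ 521.6 -128.1  220. ] fingers [-0.003  0.006 -1.   ] jaw [ 0.082 -0.997 -0.006] jawdeg -85.3 F [-0.5 -0.2  0.1] gap 51.4 j [-0.31  0.28  1.56  0.    1.31  1.18]
[[325.24477163 196.54470435]
 [253.14126212 174.50379363]
 [132.11088878  73.22532694]]
```

View pics/w1.png

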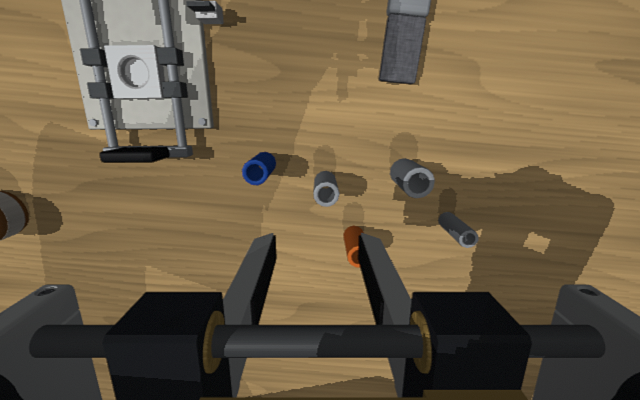

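The wrist view shows the middle sleeve's top ring at about (326,190), blue at (257,170), orange at (354,250) and the seat hole at (134,71). Next I'll refine both positions.

```bash
python3 - <<'E'
from h import *
f=np.load("w1.npz");im,d=f["im"],f["d"];p={k:f[k] for k in("fx","fy","cx","cy","rvec","tvec")}
C=cloud(d,p)
def top(u,v,lo,hi,s):
    w=np.zeros(d.shape,bool);w[v-s:v+s,u-s:u+s]=1
    m=w&(C[...,2]>lo)&(C[...,2]<hi); q=C[m]
    c,r=cv2.minEnclosingCircle(q[:,:2].astype(np.float32));print(np.round(c,1),round(2*r,1),len(q),q[:,2].mean().round(1)); 
top(326,191,60,68,20); top(257,170,60,68,20)
print(onz(326,190.5,64,p), onz(134,71,26,p))
w=np.zeros(d.shape,bool);w[35:110,95:175]=1
b=w&(C[...,2]>22.5)&(C[...,2]<28.5)&(im.min(-1)>110)
print(cv2.minAreaRect(C[b][:,:2].astype(np.float32)))
h=np.zeros(d.shape,bool);h[140:170,90:180]=1;h&=(C[...,2]>55)&(C[...,2]<70)
print(cv2.minAreaRect(C[h][:,:2].astype(np.float32)))
E
```

```text
[ 520.4 -137.2] 27.8 321 63.9
[537.4 -61.4] 27.7 340 63.9
[ 524.17152738 -137.20107021   64.        ] [628.39011892  76.79300053  26.        ]
((626.0864868164062, 78.49282836914062), (73.2960433959961, 86.0594253540039), 4.693381309509277)
((543.3140869140625, 69.46040344238281), (12.030450820922852, 55.96083450317383), 4.566999912261963)
```

>>> {"name": "jog_arm", "arguments": {"moves": [[[-1,-9,-35,-0.34,-0.17,0.2],[0,0,-40,0,0,0],[0,0,-35,0,0,0],[0,0,0,0,0,0]]]}}

```text
clock: 1.85
eef_pos: [517.2, -141.2, 107.7]
eef_rot: [0.367, 1.569, -1.12]
wrist_force: [-0.6, -0.2, 0.7]
finger_gap: 51.7
```

```bash
python3 - <<'E'
from h import *
st()
E
```

```text
t 1.85 pos [ 517.2 -141.2  107.7] fingers [ 0.001 -0.002 -1.   ] jaw [ 0.083 -0.997  0.002] jawdeg -85.23 F [-0.6 -0.2  0.7] gap 51.7 j [-0.33  0.4   1.68 -0.    1.06  1.15]
```

>>> {"name": "jog_arm", "arguments": {"moves": [[[3,4,-10,0,0,0],[0,0,-25,0,0,0],[0,0,-20,0,0,0],[0,0,-8,0,0,0],[0,0,0,0,0,0]]]}}

```text
clock: 2.35
eef_pos: [522.9, -139.5, 49.2]
eef_rot: [0.996, 1.56, -0.494]
wrist_force: [-0.5, -0.1, 0.6]
finger_gap: 51.6
```

>>> {"name": "jog_arm", "arguments": {"moves": [[[0,0,0,0,0,0],[0,0,0,0,0,0],[0,0,0,0,0,0],[0,0,0,0,0,0],[0,0,0,0,0,0]]], "gripper": -1, "squeeze": 25}}

```text
clock: 2.85
eef_pos: [524.7, -140.0, 53.3]
eef_rot: [1.06, 1.555, -0.43]
wrist_force: [-0.3, -0.0, -1.5]
finger_gap: 26.7
```

```bash
python3 - <<'E'
from h import *
st()
E
```

```text
t 2.85 pos [ 524.7 -140.    53.3] fingers [ 0.014 -0.007 -1.   ] jaw [ 0.081 -0.997  0.008] jawdeg -85.38 F [-0.3 -0.  -1.5] gap 26.7 j [-0.33  0.48  1.71 -0.    0.94  1.16]
```

>>> {"name": "jog_arm", "arguments": {"moves": [[[0,0,15,0,0,0],[0,0,35,0,0,0],[0,0,35,0,0,0],[0,0,10,0,0,0],[0,0,0,0,0,0]]]}}

```text
clock: 3.35
eef_pos: [523.0, -139.6, 149.7]
eef_rot: [1.011, 1.559, -0.479]
wrist_force: [0.3, 0.2, -2.0]
finger_gap: 27.0
```

```bash
python3 - <<'E'
from h import *
st();im,d,p=grab("wrist"); cv2.imwrite("pics/w2.png",im); np.savez("w2.npz",im=im,d=d,**p);st()
E
```

```text
t 3.35 pos [ 523.  -139.6  149.7] fingers [ 0.011 -0.006 -1.   ] jaw [ 0.081 -0.997  0.006] jawdeg -85.38 F [ 0.3  0.2 -2. ] gap 27.0 j [-0.33  0.35  1.64 -0.    1.14  1.16]
t 3.4 pos [ 522.8 -139.6  148.9] fingers [ 0.01  -0.005 -1.   ] jaw [ 0.081 -0.997  0.006] jawdeg -85.38 F [-0.5 -0.3 -1.5] gap 26.9 j [-0.33  0.35  1.64 -0.    1.14  1.16]
```

View pics/w2.png

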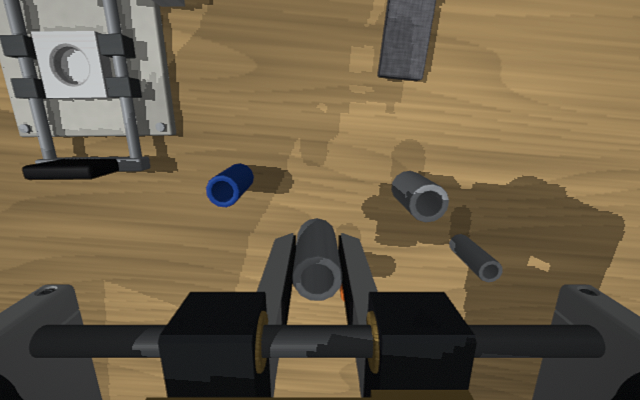

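The sleeve is held upright between the pads at (317,275), and the other parts are undisturbed. The seat hole is at (70,66).

```bash
python3 - <<'E'
from h import *
f=np.load("w2.npz");im,d=f["im"],f["d"];p={k:f[k] for k in("fx","fy","cx","cy","rvec","tvec")}
C=cloud(d,p)
w=np.zeros(d.shape,bool);w[210:305,290:345]=1
q=C[w&(d>0)]; q=q[(q[:,2]>80)]; zt=np.percentile(q[:,2],95);print("top z",zt,np.percentile(q[:,2],[2,50,98]))
t=q[q[:,2]>zt-4]; print("ring",cv2.minEnclosingCircle(t[:,:2].astype(np.float32)),t.mean(0))
for a,b in((90,100),(105,115),(118,130)):
    s=q[(q[:,2]>a)&(q[:,2]<b)]; print(a,len(s),s[:,:2].max(0) if len(s) else 0,s[:,:2].min(0) if len(s) else 0)
v,u=np.mgrid[:400,:640]
b=(u>30)&(u<110)&(v>28)&(v<102)&(C[...,2]>14)&(C[...,2]<21)
# seat floor/rim
print("floor",b.sum(),cv2.minEnclosingCircle(C[(b)&(abs(u-70)<22)&(abs(v-66)<22)][:,:2].astype(np.float32)))
print("hole px",onz(70.5,65.5,26,p))
e=(u>30)&(u<112)&(v>28)&(v<102)&(C[...,2]>23)&(C[...,2]<28.5); e&=im.min(-1)>120
m=(e*255).astype(np.uint8); n,l,s,c=cv2.connectedComponentsWithStats(m); k=1+s[1:,4].argmax(); print(cv2.minAreaRect(C[l==k][:,:2].astype(np.float32)),s[k])
cv2.imwrite("pics/c2.png",cv2.resize(im[20:110,20:125],None,fx=6,fy=6))
E
```

```text
top z 162.93582428596588 [102.99177989 151.48985681 172.19934898]
ring ((522.4490356445312, -140.67640686035156), 17.760311126708984) [ 520.12793086 -140.39814693  162.25202061]
90 25 [ 532.40539306 -125.9781163 ] [ 519.33495882 -148.86956349]
105 177 [ 532.36836226 -126.11959283] [ 519.64202905 -153.60112649]
118 298 [ 532.75983955 -126.4866884 ] [ 509.17102968 -153.41928562]
floor 1110 ((627.9163818359375, 80.78439331054688), 14.684635162353516)
hole px [627.15210785  77.14296884  26.        ]
((627.62255859375, 77.96549987792969), (51.95835876464844, 53.808128356933594), 4.611035346984863) [  31   31   76   67 2980]
```

View pics/c2.png

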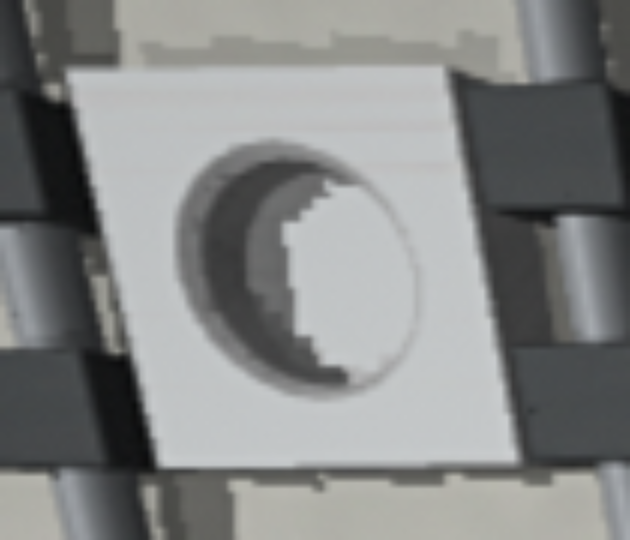

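>>> {"name": "jog_arm", "arguments": {"moves": [[[10,18,2,0,0,0],[21,42,1,0,0,0],[21,42,1,0,0,0],[21,42,1,0,0,0],[21,42,1,0,0,0]]]}}

```text
clock: 3.9
eef_pos: [615.0, 48.4, 145.3]
eef_rot: [-0.498, 1.565, -1.997]
wrist_force: [-0.0, -0.5, -2.6]
finger_gap: 26.8
```

>>> {"name": "jog_arm", "arguments": {"moves": [[[10,20,0,0,0,0],[3,7,0,0,0,0],[0,0,0,0,0,0],[0,0,0,0,0,0]]]}}

```text
clock: 4.3
eef_pos: [626.9, 80.4, 137.0]
eef_rot: [-1.236, 1.558, -2.729]
wrist_force: [-0.4, -0.7, -2.2]
finger_gap: 26.9
```

```bash
python3 - <<'E'
from h import *
st();im,d,p=grab("wrist"); cv2.imwrite("pics/w3.png",im); np.savez("w3.npz",im=im,d=d,**p);st()
print(proj([[627.7,78,26]],p))
E
```

```text
t 4.3 pos [626.9  80.4 137. ] fingers [-0.012 -0.005 -1.   ] jaw [ 0.077 -0.997  0.004] jawdeg -85.57 F [-0.4 -0.7 -2.2] gap 26.9 j [ 0.07  0.57  1.35 -0.    1.24  1.57]
t 4.35 pos [626.9  80.1 137.1] fingers [-0.012 -0.005 -1.   ] jaw [ 0.077 -0.997  0.004] jawdeg -85.59 F [-0.2 -0.2 -3.1] gap 26.7 j [ 0.07  0.57  1.35 -0.    1.24  1.57]
[[318.45661621 202.98812316]]
```

View pics/w3.png

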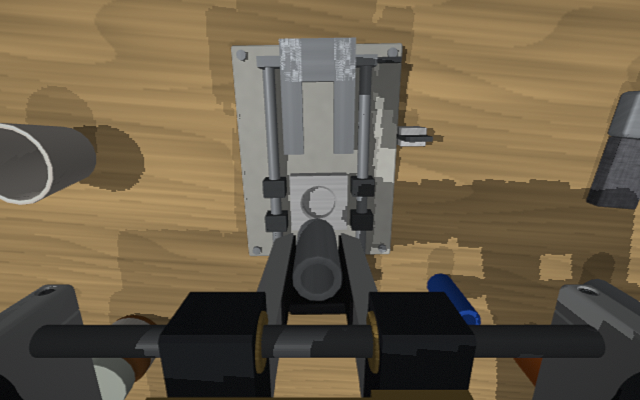

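The view shows the seat hole at (319,203) straight ahead of the held sleeve (317,275), with the blade at (410,136). Next I'll measure the offset between sleeve and seat.

```bash
cat > m3.py <<'E'
from h import *
f=np.load("w3.npz");im,d=f["im"],f["d"];p={k:f[k] for k in("fx","fy","cx","cy","rvec","tvec")}
C=cloud(d,p); v,u=np.mgrid[:400,:640]
q=C[(v>215)&(v<305)&(u>290)&(u<345)&(d>0)]
for a,b in((85,95),(95,105),(105,115),(115,125),(125,135)):
    s=q[(q[:,2]>a)&(q[:,2]<b)]
    if len(s)>20:
        # circle fit r=14 on outer surface
        from scipy.optimize import least_squares
        o=least_squares(lambda c:np.hypot(s[:,0]-c[0],s[:,1]-c[1])-14,[s[:,0].max()-14,s[:,1].mean()],loss="soft_l1"); print(a,len(s),o.x.round(2),o.cost.round(1))
e=(u>285)&(u<352)&(v>170)&(v<240)&(C[...,2]>23)&(C[...,2]<28.5)
pts=C[e]; print("block y range",np.percentile(pts[:,1],[.5,99.5]),"x max",np.percentile(pts[:,0],99.5))
fl=(u>298)&(u<340)&(v>180)&(v<226)&(C[...,2]>13)&(C[...,2]<19)
print("floor",fl.sum(),cv2.minEnclosingCircle(C[fl][:,:2].astype(np.float32)))
# rim hole: non-block pixels
g=cv2.resize(im[165:245,280:360],None,fx=7,fy=7,interpolation=cv2.INTER_CUBIC);cv2.imwrite("pics/c3.png",g)
for a in (319,): print("hole",onz(a,203,26,p),onz(a+1,203,26,p),onz(a,204,26,p))
E
python3 m3.py
```

```text
85 154 [620.75  80.  ] 3.9
95 187 [620.95  79.97] 4.9
105 223 [621.26  79.96] 37.4
115 461 [623.82  79.33] 864.8
125 598 [626.34  79.06] 1117.0
block y range [ 49.51155384 105.98386254] x max 654.9063949476205
floor 714 ((626.5239868164062, 77.91584014892578), 14.843768119812012)
hole [627.72627883  77.50208651  26.        ] [627.79558391  76.58739587  26.        ] [626.76722247  77.42584522  26.        ]
```

View pics/c3.png

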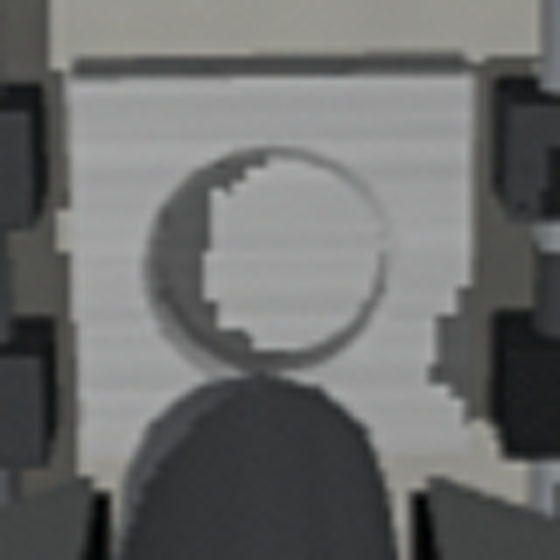

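>>> {"name": "jog_arm", "arguments": {"moves": [[[5.5,-2,-5,0,-1.4,0.5],[0,0,-15,0,0,0],[0,0,-15,0,0,0],[0,0,0,0,0,0]]]}}

```text
clock: 4.75
eef_pos: [631.1, 73.8, 99.4]
eef_rot: [1.03, 1.558, -0.461]
wrist_force: [-0.4, 0.2, -1.5]
finger_gap: 26.8
```

```bash
python3 - <<'E'
from h import *
st()
E
```

```text
t 4.75 pos [631.1  73.8  99.4] fingers [ 0.011 -0.006 -1.   ] jaw [ 0.08  -0.997  0.007] jawdeg -85.39 F [-0.4  0.2 -1.5] gap 26.8 j [ 0.06  0.6   1.39 -0.01  1.14  1.55]
```

>>> {"name": "jog_arm", "arguments": {"moves": [[[1,4,-5,0,0,0],[0,0,0,0,0,0],[0,0,0,0,0,0]]]}}

```text
clock: 5.05
eef_pos: [632.0, 77.8, 93.8]
eef_rot: [0.987, 1.559, -0.504]
wrist_force: [0.5, -0.5, -1.0]
finger_gap: 26.6
```

```bash
python3 - <<'E'
from h import *
st();im,d,p=grab("wrist");np.savez("w3.npz",im=im,d=d,**p)
C=cloud(d,p); v,u=np.mgrid[:400,:640]
q=C[(v>200)&(v<305)&(u>290)&(u<345)&(d>0)]
from scipy.optimize import least_squares
for a,b in((45,55),(55,65),(65,75)):
    s=q[(q[:,2]>a)&(q[:,2]<b)]
    if len(s)>20:
        o=least_squares(lambda c:np.hypot(s[:,0]-c[0],s[:,1]-c[1])-14,[s[:,0].max()-14,s[:,1].mean()],loss="soft_l1"); print(a,len(s),o.x.round(2),o.cost.round(1))
e=(u>270)&(u<370)&(v>150)&(v<250)&(C[...,2]>24)&(C[...,2]<28)
print(proj([[628,78,26],[654,80,26]],p))
cv2.imwrite("pics/c4.png",cv2.resize(im[100:310,220:420],None,fx=2.8,fy=2.8,interpolation=cv2.INTER_CUBIC))
E
```

```text
t 5.05 pos [632.   77.8  93.8] fingers [ 0.01  -0.006 -1.   ] jaw [ 0.08  -0.997  0.007] jawdeg -85.43 F [ 0.5 -0.5 -1. ] gap 26.6 j [ 0.07  0.61  1.39 -0.01  1.13  1.56]
45 173 [626.92  77.4 ] 3.9
55 191 [626.9   77.38] 4.2
65 270 [627.25  77.4 ] 206.8
[[315.10406175 226.81432195]
 [315.15008335 194.81964841]]
```

View pics/c4.png

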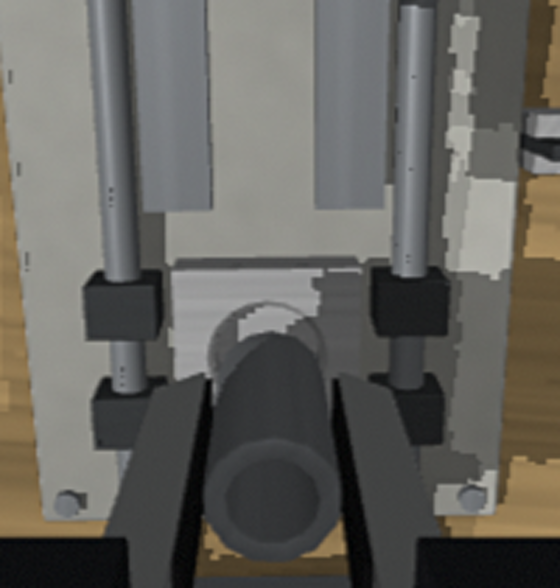

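The sleeve axis is upright and within 1 mm of the seat axis, so I'm lowering it.

>>> {"name": "jog_arm", "arguments": {"moves": [[[0.6,0.3,-4,0,0,0],[0,0,-4,0,0,0],[0,0,-4,0,0,0],[0,0,0,0,0,0]]]}}

```text
clock: 5.5
eef_pos: [632.9, 78.3, 81.4]
eef_rot: [1.033, 1.558, -0.458]
wrist_force: [0.5, 0.0, -2.2]
finger_gap: 26.8
```

```bash
python3 -c "from h import *;st()"
```

```text
t 5.5 pos [632.9  78.3  81.4] fingers [ 0.011 -0.006 -1.   ] jaw [ 0.08  -0.997  0.006] jawdeg -85.41 F [ 0.5  0.  -2.2] gap 26.8 j [ 0.07  0.63  1.39 -0.01  1.11  1.56]
```

>>> {"name": "jog_arm", "arguments": {"moves": [[[0,0,-2,0,0,0],[0,0,-2,0,0,0],[0,0,0,0,0,0]]]}}

```text
clock: 5.8
eef_pos: [632.9, 78.3, 77.0]
eef_rot: [1.033, 1.558, -0.458]
wrist_force: [-1.3, 1.9, -2.3]
finger_gap: 26.7
```

>>> {"name": "jog_arm", "arguments": {"moves": [[[0,0,-2,0,0,0],[0,0,-2,0,0,0],[0,0,0,0,0,0]]]}}

```text
clock: 6.1
eef_pos: [632.9, 78.4, 72.8]
eef_rot: [1.039, 1.558, -0.452]
wrist_force: [-0.1, -0.3, -1.9]
finger_gap: 27.1
```

Entering the seat freely (bottom about 3.5 mm above the floor).

>>> {"name": "jog_arm", "arguments": {"moves": [[[0,0,-1.5,0,0,0],[0,0,-1.5,0,0,0],[0,0,0,0,0,0]]]}}

```text
clock: 6.4
eef_pos: [632.9, 78.4, 69.6]
eef_rot: [1.042, 1.558, -0.449]
wrist_force: [-0.3, -0.8, -2.4]
finger_gap: 26.5
```

>>> {"name": "jog_arm", "arguments": {"moves": [[[0,0,-1,0,0,0],[0,0,-0.5,0,0,0]]]}}

```text
clock: 6.6
eef_pos: [633.1, 78.5, 68.9]
eef_rot: [1.076, 1.557, -0.415]
wrist_force: [-4.2, 0.1, 6.4]
finger_gap: 26.8
```

Floor contact at the expected height. Releasing, then raising clear.

>>> {"name": "jog_arm", "arguments": {"moves": [[[0,0,0,0,0,0],[0,0,0,0,0,0],[0,0,0,0,0,0],[0,0,0,0,0,0]]], "gripper": 0.1}}

```text
clock: 7.0
eef_pos: [633.7, 78.4, 69.4]
eef_rot: [1.122, 1.556, -0.369]
wrist_force: [0.1, -0.7, 0.3]
finger_gap: 51.4
```

>>> {"name": "jog_arm", "arguments": {"moves": [[[0,0,15,0,0,0],[0,0,25,0,0,0],[0,0,35,0,0,0],[0,0,30,0,0,0],[0,0,0,0,0,0]]]}}

```text
clock: 7.5
eef_pos: [633.0, 78.3, 182.0]
eef_rot: [1.136, 1.555, -0.354]
wrist_force: [0.9, 0.0, -0.4]
finger_gap: 51.6
```

```bash
python3 - <<'E'
from h import *
st();im,d,p=grab("wrist");np.savez("w4.npz",im=im,d=d,**p);cv2.imwrite("pics/w4.png",im)
C=cloud(d,p); v,u=np.mgrid[:400,:640]
q=C[(d>0)&(abs(C[...,0]-628)<18)&(abs(C[...,1]-78)<18)&(C[...,2]>60)&(C[...,2]<100)]
print("ring top",np.percentile(q[:,2],[50,90,98]))
t=q[q[:,2]>76];print(cv2.minEnclosingCircle(t[:,:2].astype(np.float32)),len(t))
E
```

```text
t 7.5 pos [633.   78.3 182. ] fingers [ 0.014 -0.005 -1.   ] jaw [ 0.08  -0.997  0.006] jawdeg -85.42 F [ 0.9  0.  -0.4] gap 51.6 j [ 0.07  0.52  1.31 -0.01  1.3   1.56]
ring top [79.36644244 80.76218337 81.25234298]
((628.1946411132812, 78.16382598876953), 13.93425464630127) 448
```

View pics/w4.png

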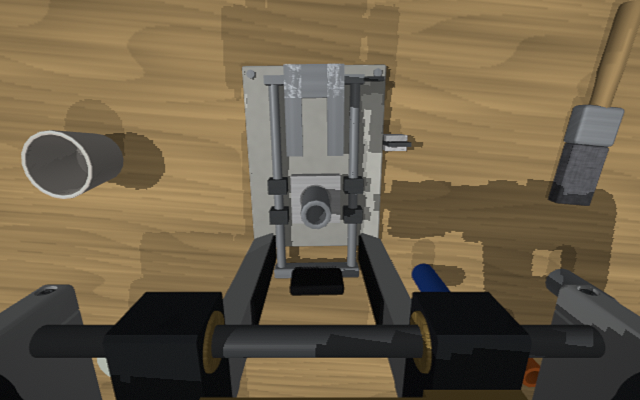

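The sleeve is seated, with its top at about 80 mm and its axis at (628.2,78.2). The handle is at about (317,281), the blade at (395,143) and the pointer near (375,75).

```bash
cat > mk.py <<'E'
from h import *
import sys
def meas(fn,yaw=4.8,o=(628.1,78.1)):
    f=np.load(fn);d=f["d"];p={k:f[k] for k in("fx","fy","cx","cy","rvec","tvec")}
    C=cloud(d,p);a=np.radians(yaw);x=(C[...,0]-o[0])*np.cos(a)+(C[...,1]-o[1])*np.sin(a);y=-(C[...,0]-o[0])*np.sin(a)+(C[...,1]-o[1])*np.cos(a);z=C[...,2]
    ok=(d>0)
    def rep(n,m):
        q=np.c_[x[m],y[m],z[m]]
        if len(q): print(n,len(q),"min",np.percentile(q,3,0).round(1),"med",np.median(q,0).round(1),"max",np.percentile(q,97,0).round(1))
    rep("blade",ok&(y<-66)&(y>-105)&(x>20)&(x<90)&(z>37)&(z<47))
    rep("saddle",ok&(y<-74)&(y>-105)&(x>20)&(x<90)&(z>8)&(z<37))
    rep("pointer",ok&(y<-50)&(y>-72)&(x>30)&(x<130)&(z>21)&(z<31))
    rep("xpiece",ok&(abs(y)<48)&(x>40)&(x<140)&(z>21)&(z<31)&(abs(abs(y)-40)>8))
    rep("handle",ok&(abs(y)<30)&(x<-60)&(x>-190)&(z>60)&(z<72))
    rep("fork",ok&(abs(y)<26)&(abs(y)>12)&(x>-60)&(x<120)&(z>88)&(z<98))
    rep("plate",ok&(abs(y)<80)&(x>-70)&(x<145)&(z>9)&(z<14.5))
    return C,p
if __name__=="__main__": meas(sys.argv[1])
E
python3 mk.py w4.npz; python3 mk.py top0.npz
```

```text
blade 114 min [ 56.9 -91.6  37.9] med [ 58.9 -81.2  42.3] max [ 60.6 -70.4  43.6]
saddle 223 min [ 51.3 -92.3  10.4] med [ 62.3 -83.3  24.4] max [ 66.6 -74.7  27.8]
pointer 105 min [ 53.  -71.7  22.2] med [119.  -60.1  29.3] max [121.7 -50.8  30.6]
xpiece 74 min [115.5 -31.8  27.4] med [119.2 -28.8  29.3] max [123.4  31.9  30.6]
handle 670 min [-90.1 -26.5  60.7] med [-83.2  -0.2  65.7] max [-79.3  25.1  67.2]
fork 2441 min [ 56.6 -21.6  91. ] med [89.1 12.9 92.4] max [118.2  23.2  93.7]
plate 12797 min [-52.3 -68.8  10.9] med [47.2  0.7 12.3] max [129.5  69.7  13.7]
blade 19 min [ 54.4 -89.4  37.6] med [ 57.2 -79.8  40.8] max [ 59.5 -70.2  45.7]
saddle 43 min [ 49.1 -91.8  12.3] med [ 53.  -83.7  24.1] max [ 64.9 -74.3  34.6]
pointer 15 min [ 50.5 -71.7  21.9] med [117.5 -59.5  26.3] max [120.7 -51.9  29.7]
xpiece 23 min [113.1 -29.9  22.5] med [115.3 -22.2  26.1] max [121.5  31.   30.6]
handle 130 min [-92.8 -25.4  61. ] med [-87.1   0.3  65.5] max [-81.4  26.1  70.3]
fork 273 min [ 54.6 -20.2  88.4] med [86.7 14.2 92.6] max [118.1  24.3  96.7]
plate 2248 min [-58.2 -67.6   9.3] med [37.5  0.9 11.9] max [122.7  70.7  14.3]
```

>>> {"name": "jog_arm", "arguments": {"moves": [[[-18,-2,0,0,0,8.5],[-18,-2,0,0,0,8.5],[-18,-2,0,0,0,8.5],[-18,-2,0,0,0,8.5],[-10,0,0,0,0,8.5]]]}}

```text
clock: 8.05
eef_pos: [546.3, 69.8, 176.9]
eef_rot: [1.082, 1.562, 0.344]
wrist_force: [0.1, -0.5, 0.1]
finger_gap: 51.6
```

>>> {"name": "jog_arm", "arguments": {"moves": [[[0,0,0,0,0,8.5],[0,0,0,0,0,8.5],[0,0,0,0,0,8.5],[0,0,0,0,0,8.5],[0,0,0,0,0,8.5]]]}}

```text
clock: 8.55
eef_pos: [543.0, 69.6, 174.1]
eef_rot: [1.841, 1.565, 1.853]
wrist_force: [-0.8, -0.6, -0.8]
finger_gap: 51.8
```

```bash
python3 -c "from h import *;st()"
```

```text
t 8.55 pos [543.   69.6 174.1] fingers [-0.002  0.006 -1.   ] jaw [ 1.     0.012 -0.002] jawdeg 0.71 F [-0.8 -0.6 -0.8] gap 51.8 j [0.06 0.34 1.59 0.01 1.21 0.04]
```

>>> {"name": "jog_arm", "arguments": {"moves": [[[0.5,1,-20,-0.34,-0.1,4],[0,0,-30,0,0,0],[0,0,-30,0,0,0],[0,0,-15,0,0,0],[0,0,0,0,0,0]]]}}

```text
clock: 9.05
eef_pos: [541.3, 70.5, 73.8]
eef_rot: [-2.994, 1.567, -2.902]
wrist_force: [-0.1, -0.0, 0.6]
finger_gap: 51.3
```

```bash
python3 - <<'E'
from h import *
st()
for n in ("top",):
    im,d,p=grab(n);np.savez(n+"5.npz",im=im,d=d,**p)
    import mk; mk.meas(n+"5.npz")
E
```

```text
t 9.05 pos [541.3  70.5  73.8] fingers [-0.004 -0.001 -1.   ] jaw [ 0.996  0.091 -0.004] jawdeg 5.24 F [-0.1 -0.   0.6] gap 51.3 j [ 0.06  0.46  1.67 -0.    1.01 -0.03]
blade 20 min [ 55.  -89.3  37.2] med [ 57.  -81.   41.4] max [ 58.8 -70.2  44.2]
saddle 43 min [ 49.2 -91.8  11.1] med [ 53.  -83.7  24.2] max [ 64.5 -74.3  34.5]
pointer 15 min [ 53.3 -71.4  24.7] med [117.7 -59.5  28.4] max [120.5 -51.9  30.7]
xpiece 26 min [113.3 -30.5  21.5] med [115.4 -23.9  27.1] max [122.7  31.   30.7]
fork 266 min [ 54.5 -20.3  88.7] med [86.9 14.  92. ] max [118.   24.5  95.8]
plate 1381 min [-33.  -68.8   9.2] med [66.1 -4.6 11.9] max [129.1  71.1  14.3]
```

>>> {"name": "jog_arm", "arguments": {"moves": [[[2,0.5,-11,0,0,0],[0,0,-10,0,0,0],[0,0,-1,0,0,0],[0,0,0,0,0,0]]]}}

```text
clock: 9.5
eef_pos: [544.8, 71.1, 53.2]
eef_rot: [-1.164, 1.57, -1.072]
wrist_force: [0.5, 0.2, 0.8]
finger_gap: 51.7
```

>>> {"name": "jog_arm", "arguments": {"moves": [[[0,0,0,0,0,0],[0,0,0,0,0,0],[0,0,0,0,0,0],[0,0,0,0,0,0],[0,0,0,0,0,0]]], "gripper": -1, "squeeze": 50}}

```text
clock: 10.0
eef_pos: [544.0, 71.0, 54.3]
eef_rot: [-2.799, 1.569, -2.708]
wrist_force: [-30.5, -4.5, 25.3]
finger_gap: 15.4
```

>>> {"name": "jog_arm", "arguments": {"moves": [[[0,0,0,0,0,0],[0,0,0,0,0,0]]]}}

```text
clock: 10.2
eef_pos: [542.0, 70.8, 54.3]
eef_rot: [-3.023, 1.564, -2.932]
wrist_force: [5.9, 0.4, -6.6]
finger_gap: 11.4
```

>>> {"name": "jog_arm", "arguments": {"moves": [[[-6,-0.5,0,0,0,0],[-12,-1,0,0,0,0],[-12,-1,0,0,0,0],[-12,-1,0,0,0,0],[-8,-0.7,0,0,0,0]]]}}

```text
clock: 10.7
eef_pos: [494.5, 66.4, 54.4]
eef_rot: [-0.284, 1.566, -0.193]
wrist_force: [10.2, 0.8, -8.6]
finger_gap: 11.8
```

```bash
python3 - <<'E'
from h import *
st()
import mk
for n in ("top","wrist"):
    im,d,p=grab(n);np.savez(n+"6.npz",im=im,d=d,**p);cv2.imwrite(f"pics/{n}6.png",im); print(n); mk.meas(n+"6.npz"); print(proj([[680,-1,42]],p))
st()
E
```

```text
t 10.7 pos [494.5  66.4  54.4] fingers [ 0.004 -0.001 -1.   ] jaw [0.996 0.091 0.004] jawdeg 5.24 F [10.2  0.8 -8.6] gap 11.8 j [ 0.06  0.4   1.82 -0.    0.91 -0.03]
top
blade 17 min [ 55.2 -89.3  38.8] med [ 57.3 -80.   42.6] max [ 59.3 -70.2  46.3]
saddle 46 min [ 48.8 -91.7  13.5] med [ 53.5 -82.9  23.7] max [ 64.7 -74.3  35.9]
pointer 17 min [ 50.4 -71.7  21.8] med [ 69.5 -59.2  27.1] max [ 73.8 -51.9  30.6]
xpiece 17 min [ 59.2 -30.4  21.6] med [ 70.1 -25.2  28.8] max [73.9 30.1 30.3]
fork 279 min [  7.  -20.6  89. ] med [40.  13.8 92.1] max [71.6 24.1 95.8]
plate 1949 min [-56.1 -67.8   9.3] med [56.1 -3.6 12. ] max [128.9  71.   14.3]
[[314.94366248 162.66006054]]
wrist
saddle 10 min [ 49.7 -78.4   8.3] med [ 50.3 -75.8   9.2] max [ 50.9 -74.2  10.3]
xpiece 1270 min [ 65.5 -28.7  21.4] med [66.7  6.4 26.7] max [71.3 30.6 30.7]
handle 2517 min [-148.3  -24.9   61.5] med [-134.2    7.3   66.1] max [-120.4   26.1   70.2]
fork 418 min [ 4.5 12.3 88.2] med [ 5.9 17.4 91.3] max [ 8.7 23.2 93.2]
plate 18965 min [-59.3 -67.   11. ] med [-3.4 26.8 12.5] max [75.2 70.6 13.7]
[[574.7697139 360.9828426]]
t 10.8 pos [494.2  66.4  54.3] fingers [ 0.004 -0.001 -1.   ] jaw [0.996 0.091 0.004] jawdeg 5.24 F [ 9.3 -0.4 -8.9] gap 11.6 j [ 0.06  0.4   1.82 -0.    0.91 -0.03]
```

```bash
python3 - <<'E'
from h import *
f=np.load("w4.npz");im=f["im"]
a=cv2.resize(im[60:160,345:415],None,fx=6,fy=6,interpolation=cv2.INTER_CUBIC)
g=np.load("top6.npz")["im"]
b=cv2.resize(g[140:190,290:330],None,fx=9,fy=9,interpolation=cv2.INTER_CUBIC);b=cv2.copyMakeBorder(b,0,600-b.shape[0],0,0,cv2.BORDER_CONSTANT)
cv2.imwrite("pics/cmp.png",np.hstack([a,b]))
E
```

```text
(no output)
```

View pics/cmp.png

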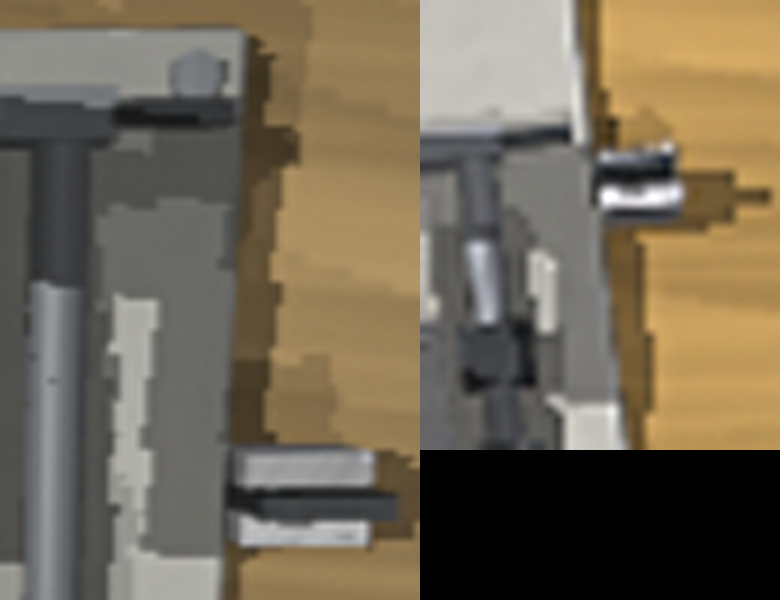

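Left crop: pointer tip at about (384,78.5), blade band at v≈141–147 in the w4 picture. Right crop: the pointer is about 4 px short of the blade. I'll read depths there to get the remaining travel.

```bash
python3 - <<'E'
from h import *
f=np.load("w4.npz");im,d=f["im"],f["d"];p={k:f[k] for k in("fx","fy","cx","cy","rvec","tvec")}
a=np.radians(4.8)
J=lambda P:((P[...,0]-628.1)*np.cos(a)+(P[...,1]-78.1)*np.sin(a),-(P[...,0]-628.1)*np.sin(a)+(P[...,1]-78.1)*np.cos(a))
C=cloud(d,p);x,y=J(C)
for u in (392,398,404,408):
    print(u,[(v,round(float(x[v,u]),1),round(float(C[v,u,2])),int(im[v,u].mean())) for v in range(138,149)])
for u in (366,372,378,382):
    print(u,[(v,round(float(x[v,u]),1),round(float(C[v,u,2])),int(im[v,u].mean())) for v in range(73,84)])
R=cv2.Rodrigues(p["rvec"])[0];print("cam",-R.T@p["tvec"])
E
```

```text
392 [(138, 63.4, 25, 156), (139, 62.4, 24, 160), (140, 61.4, 25, 157), (141, 60.4, 25, 64), (142, 60.5, 38, 27), (143, 60.1, 44, 66), (144, 59.0, 42, 68), (145, 58.0, 42, 63), (146, 86.0, 344, 70), (147, 54.2, 23, 120), (148, 53.1, 23, 182)]
398 [(138, 63.4, 25, 152), (139, 62.4, 26, 154), (140, 61.3, 24, 153), (141, 60.5, 27, 65), (142, 60.6, 39, 35), (143, 60.0, 43, 65), (144, 59.0, 43, 64), (145, 58.0, 42, 61), (146, 57.1, 43, 88), (147, 54.3, 24, 183), (148, 53.3, 25, 185)]
404 [(138, 63.4, 25, 150), (139, 62.3, 23, 155), (140, 61.3, 24, 155), (141, 60.5, 27, 66), (142, 60.5, 39, 36), (143, 60.0, 44, 65), (144, 58.8, 41, 65), (145, 57.9, 42, 60), (146, 57.0, 42, 88), (147, 54.3, 25, 183), (148, 53.2, 24, 182)]
408 [(138, 61.6, 0, 74), (139, 60.5, -1, 76), (140, 59.6, 2, 73), (141, 58.3, 0, 59), (142, 60.5, 39, 40), (143, 59.9, 43, 66), (144, 58.9, 42, 67), (145, 58.0, 42, 65), (146, 57.0, 43, 65), (147, 51.9, 1, 70), (148, 50.8, 1, 65)]
366 [(73, 126.5, 12, 142), (74, 125.4, 13, 143), (75, 124.6, 11, 144), (76, 121.7, 29, 99), (77, 120.7, 30, 55), (78, 119.9, 29, 28), (79, 119.1,
[... 156 characters left out ...]
 12, 142), (76, 121.5, 31, 80), (77, 120.7, 30, 54), (78, 119.7, 31, 53), (79, 119.0, 29, 29), (80, 118.0, 31, 28), (81, 119.0, 12, 53), (82, 117.9, 13, 81), (83, 117.1, 12, 80)]
378 [(73, 126.0, 15, 120), (74, 125.1, 15, 121), (75, 124.2, 15, 120), (76, 121.5, 30, 72), (77, 120.6, 30, 54), (78, 119.8, 30, 54), (79, 118.9, 30, 48), (80, 117.9, 31, 40), (81, 118.9, 13, 52), (82, 117.9, 12, 80), (83, 117.0, 13, 79)]
382 [(73, 126.3, 12, 93), (74, 125.4, 13, 132), (75, 124.4, 13, 130), (76, 121.6, 29, 74), (77, 120.7, 30, 51), (78, 119.9, 29, 53), (79, 119.0, 29, 53), (80, 118.0, 30, 45), (81, 118.9, 12, 67), (82, 117.9, 13, 80), (83, 117.0, 13, 78)]
cam [713.73943552  85.63457359 343.72586678]
```

Remaining travel is about 11–12 mm.

>>> {"name": "jog_arm", "arguments": {"moves": [[[-5,-0.4,0,0,0,0],[-4,-0.3,0,0,0,0],[-2,-0.2,0,0,0,0],[0,0,0,0,0,0]]]}}

```text
clock: 11.2
eef_pos: [485.5, 65.6, 54.3]
eef_rot: [-0.112, 1.559, -0.021]
wrist_force: [10.1, 1.4, -6.9]
finger_gap: 11.8
```

```bash
cat > fin.py <<'E'
from h import *
import sys
k=sys.argv[1]
s=st(); a=np.radians(4.8)
def J(P): P=np.asarray(P);return np.stack([(P[...,0]-628.1)*np.cos(a)+(P[...,1]-78.1)*np.sin(a),-(P[...,0]-628.1)*np.sin(a)+(P[...,1]-78.1)*np.cos(a),P[...,2]],-1)
print("TCP travel",-85-J(s["eef_pos"])[0])
# average several top frames, rectified strips at heights z in jig coordinates
def strip(im,p,ys,h):
    xs=np.arange(30,135,0.5); Y,X=np.meshgrid(ys,xs,indexing="ij")
    W=np.stack([628.1+X*np.cos(a)-Y*np.sin(a),78.1+X*np.sin(a)+Y*np.cos(a),np.full(X.shape,float(h))],-1)
    uv=proj(W,p).reshape(*X.shape,2).astype(np.float32)
    return xs,cv2.remap(cv2.cvtColor(im,cv2.COLOR_BGR2GRAY),uv[...,0],uv[...,1],cv2.INTER_CUBIC).astype(float).mean(0)
def shift(xs,A,B,lo,hi):
    best=[]
    m=(xs>=lo)&(xs<=hi); t=A[m]-A[m].mean()
    for sft in np.arange(30,80,0.25):
        b=np.interp(xs[m]-sft,xs2,B); b=b-b.mean(); best.append(((t*b).sum()/np.sqrt((t*t).sum()*(b*b).sum()+1e-9),sft))
    return max(best)
f=np.load("top0.npz");p={q:f[q] for q in("fx","fy","cx","cy","rvec","tvec")}
im,d,_=grab("top");np.savez(f"top{k}.npz",im=im,d=d,**p);cv2.imwrite(f"pics/top{k}.png",im)
C0,C1=J(cloud(f["d"],p)),J(cloud(d,p))
def fk(C): m=(abs(C[...,1])<23)&(abs(C[...,1])>11)&(C[...,2]>87)&(C[...,2]<98)&(C[...,0]>-40)&(C[...,0]<130); return C[m]
q0,q1=fk(C0),fk(C1); print("fork mean shift",q0.mean(0)-q1.mean(0),len(q0),len(q1), "tips",np.sort(q0[:,0])[:6].mean()-np.sort(q1[:,0])[:6].mean())
xs,P0=strip(f["im"],p,np.arange(-65,-57,.5),28);_,P1=strip(im,p,np.arange(-65,-57,.5),28)
i0=(xs>105)&(xs<130); i1=(xs>45)&(xs<75)
print("home pointer dark",xs[i0][P0[i0].argmin()],"now",xs[i1][P1[i1].argmin()]); print("now prof",dict(zip(xs[i1][::2],P1[i1][::2].round().astype(int))))
for h in(42,):
    _,B=strip(im,p,np.arange(-90,-76,.5),h); print("blade prof",dict(zip(xs[i1][::2],B[i1][::2].round().astype(int))))
im,d,p=grab("wrist");np.savez(f"wrist{k}.npz",im=im,d=d,**p)
C=J(cloud(d,p)); q=C[(abs(C[...,1])<30)&(C[...,0]>20)&(C[...,0]<100)&(C[...,2]>18)&(C[...,2]<28)];print("xpiece near face",np.median(q,0),len(q))
q=fk(C); print("fork tips wrist",np.percentile(q[:,0],[1,5,10]),len(q))
E
python3 fin.py 7
```

```text
t 11.2 pos [485.5  65.6  54.3] fingers [ 0.011 -0.    -1.   ] jaw [0.996 0.091 0.011] jawdeg 5.22 F [10.1  1.4 -6.9] gap 11.8 j [ 0.06  0.38  1.85 -0.    0.89 -0.03]
TCP travel 58.109874403332924
fork mean shift [56.60054074  0.57814395  0.36224259] 279 289 tips 56.29158056245782
home pointer dark 118.0 now 61.5
now prof {np.float64(45.5): np.int64(120), np.float64(46.5): np.int64(121), np.float64(47.5): np.int64(121), np.float64(48.5): np.int64(121), np.float64(49.5): np.int64(121), np.float64(50.5): np.int64(121), np.float64(51.5): np.int64(120), np.float64(52.5): np.int64(121), np.float64(53.5): np.int64(121), np.float64(54.5): np.int64(122), np.float64(55.5): np.int64(126), np.float64(56.5): np.int64(131), np.float64(57.5): np.int64(124), np.float64(58.5): np.int64(105), np.float64(59.5): np.int64(81), np.float64(60.5): np.int64(62), np.float64(61.5): np.int64(57), np.float64(62.5): np.int64(68), np.float64(63.5): np.int64(91), np.float64(64.5): np.int64(121), np.float64(65.5): np.int64(146), np.float64(66.5): np.int64(160), np.float64(67.5): np.int64(173), np.float64(68.5): np.i
[... 620 characters left out ...]
4(57.5): np.int64(71), np.float64(58.5): np.int64(93), np.float64(59.5): np.int64(123), np.float64(60.5): np.int64(140), np.float64(61.5): np.int64(142), np.float64(62.5): np.int64(134), np.float64(63.5): np.int64(127), np.float64(64.5): np.int64(126), np.float64(65.5): np.int64(127), np.float64(66.5): np.int64(129), np.float64(67.5): np.int64(130), np.float64(68.5): np.int64(130), np.float64(69.5): np.int64(134), np.float64(70.5): np.int64(143), np.float64(71.5): np.int64(154), np.float64(72.5): np.int64(159), np.float64(73.5): np.int64(159), np.float64(74.5): np.int64(158)}
xpiece near face [58.32117465 11.94877417 24.4422282 ] 1193
fork tips wrist [-4.05573839 -3.43955235 -3.15618971] 522
```

>>> {"name": "jog_arm", "arguments": {"moves": [[[-3,-0.3,0,0,0,0],[-2,-0.2,0,0,0,0],[0,0,0,0,0,0]]]}}

```text
clock: 11.6
eef_pos: [482.6, 65.4, 54.3]
eef_rot: [-0.065, 1.554, 0.026]
wrist_force: [10.1, 1.5, -6.9]
finger_gap: 11.2
```

```bash
python3 fin.py 8 | grep -v prof; python3 mk.py top8.npz | egrep "blade|pointer"
```

```text
t 11.6 pos [482.6  65.4  54.3] fingers [ 0.017  0.    -1.   ] jaw [0.996 0.091 0.017] jawdeg 5.21 F [10.1  1.5 -6.9] gap 11.2 j [ 0.06  0.38  1.86 -0.    0.88 -0.03]
TCP travel 61.046071468009046
fork mean shift [59.26384624  0.7040656   0.43240602] 279 286 tips 59.12063741709642
home pointer dark 118.0 now 59.0
xpiece near face [55.42125897 12.52801026 24.39514985] 1142
fork tips wrist [-6.71734075 -6.34181749 -6.12748322] 552
blade 17 min [ 54.9 -88.2  38.5] med [ 56.8 -79.8  41.7] max [ 58.8 -70.1  46.4]
pointer 15 min [ 50.2 -71.7  22.8] med [ 58.7 -59.8  27.3] max [ 98.9 -51.8  30.2]
```

>>> {"name": "jog_arm", "arguments": {"moves": [[[-2,-0.2,0,0,0,0],[-0.7,0,0,0,0,0],[0,0,0,0,0,0]]]}}

```text
clock: 12.0
eef_pos: [481.9, 65.3, 54.3]
eef_rot: [-0.05, 1.55, 0.041]
wrist_force: [9.8, 2.2, -6.4]
finger_gap: 11.8
```

```bash
python3 fin.py 9 | grep -v prof; python3 mk.py top9.npz | egrep "blade|pointer"; python3 - <<'E'
from h import *
g=np.load("top9.npz")["im"]; s,_,p=grab("scene")
u,v=proj([[686,0,30]],p)[0].astype(int);print(u,v)
z=lambda m,k:cv2.resize(m,None,fx=k,fy=k,interpolation=cv2.INTER_CUBIC)
cv2.imwrite("pics/last.png",np.hstack([z(g[130:190,280:330],8),z(s[v-30:v+30,u-25:u+25],8)]))
E
```

```text
t 12.0 pos [481.9  65.3  54.3] fingers [ 0.021  0.001 -1.   ] jaw [0.996 0.091 0.021] jawdeg 5.21 F [ 9.8  2.2 -6.4] gap 11.8 j [ 0.06  0.37  1.87 -0.    0.88 -0.03]
TCP travel 61.775184342424154
fork mean shift [60.19356816  0.60442795  0.16901749] 279 294 tips 59.92943128168349
home pointer dark 118.0 now 58.5
xpiece near face [54.64714624 12.65783556 24.51665155] 1114
fork tips wrist [-7.48728819 -7.03417291 -6.75238315] 593
blade 18 min [ 54.9 -89.4  38.6] med [ 57.  -79.9  42.9] max [ 58.9 -70.2  44.9]
pointer 15 min [ 52.8 -71.3  23.6] med [ 56.9 -60.3  28.7] max [ 62.4 -50.6  30.7]
336 227
```

View pics/last.png

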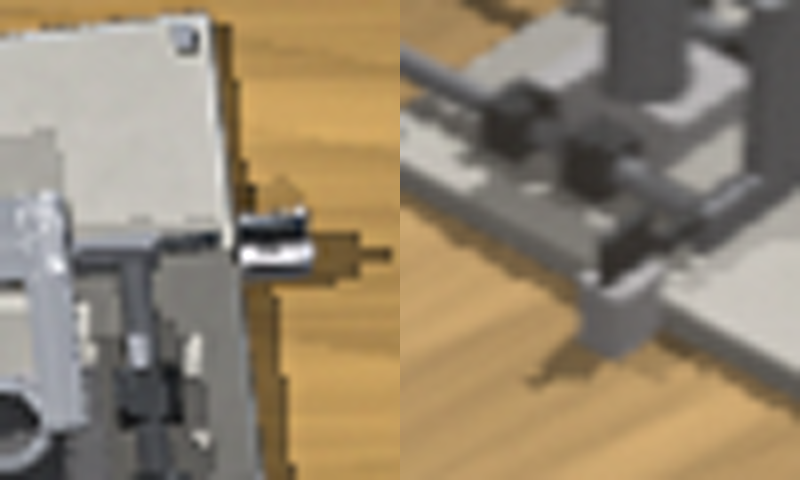

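The last picture shows the pointer tip at about (218,240) in the left crop. Allowing for the jig's tilt and the height parallax, its line runs through the blade at (275,231), so they are level. I'm checking the hold, then signing off.

```bash
python3 -c "
from h import *
st();manip.sign_off()"
```

```text
t 12.15 pos [481.9  65.3  54.3] fingers [ 0.021  0.001 -1.   ] jaw [0.996 0.091 0.021] jawdeg 5.21 F [10.5  1.2 -6.2] gap 12.1 j [ 0.06  0.37  1.87 -0.    0.88 -0.03]
the job is handed in; nothing more can be done
```

I stood the middle steel sleeve (28 mm) fully down in the seat and let go of it. I then pulled the slide out to the mark and handed the job in at 12.15 s, still gripping the handle.

- **Sleeve:** after release its top was about 80 mm above the bench, and its axis was within 1 mm of the seat's. The fork came over it without jamming.
- **Mark:** in the top camera's depth readings, the pointer was at jig x 56.9 mm and the blade at 57.0 mm. The top picture also showed them level.
- **Disagreement:** the travel readings differed by about 1.6 mm. The tool position gave 61.8 mm and the fork's shift in the top view gave 60.2 mm. My target was about 61.2 mm, so I stopped between the two; I'd trust the alignment to about 1 mm.
- **Hold:** the tool did not move between the last move and the hand-in, the spring pulled about 10 N and the gripper squeeze was set to 50 N. Both the tool's slight tilt (about 1.2°) and a vertical wrist load of about 6 N were left uncorrected.
- **Bystanders:** I didn't touch the other sleeves, the look-alikes or the things around the jig. I did not measure them again at the end.

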